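Put the swapped casting rings back on the formers of their own size

ROBOT

A 6-joint arm with a two-finger parallel gripper is mounted at the origin on a cart in front of the work surface, level with it; the furniture and walls round the work are solid. World frame = base frame: x ahead of the robot, y to its left, z up, the work surface at z = 0. Lengths are in m, angles in degrees, forces in N, time in s.
With the tool pointing down it reaches from about 0.25 to 0.725 m from the base axis. Payload 9.7 kg.
Tool frame: the origin (TCP) lies at the very end of the fingers, on their centre line; the grasp point (between the pads) lies 19 mm behind it (bot.pinch_z is the distance from the TCP to the grasp point, in m); x points along the fingers, z is the direction in which the jaws open and shut, and the axes are right-handed (so a half turn about x gives the same grasp; the last joint's range is limited). The gripper opens to 85 mm and grips with 20 to 120 N. Pads are 22 mm wide; open, the fingers measure 114 mm over their backs; the gripper's body (76 mm by 85 mm) begins 54 mm behind the grasp point. The pads swing forward as they close: fully open they stand 13 mm farther back than shut.
Start: joints at [-64.114, 4.979, 10.078, 95.1, 0, 90], TCP at [0.24, -0.495, 0.231] pointing down, gripper open.
Joint ranges: [-179.16, 179.16], [-48.56, 103.87], [-65.8, 70.77], [-126.05, 130.52], [-82.76, 87.17], [-180, 180]. Speed limits (degrees/s): [127.2, 127.2, 147.25, 180, 180, 180].

INTERFACE

Orientations are given as [roll, pitch, yaw] about the fixed x, y, z axes, in that order (R = Rz(yaw) Ry(pitch) Rx(roll)).
In Python, from workcell import bot gives the robot as it stands.
- The arm moves only by the tool play_rows, never from a script. Its argument "rows" is a list of rows, each a list of 3 entries, a list of its own where there are three numbers: the shift along the tool's x, y, z in cm, then the turn about the tool's x in degrees, then the finger opening in cm, from 0 to 8.54. A call has 1 to 12 rows; each row is the pose to reach, as a shift and turn from the pose commanded when the call began, along the tool's axes at that moment; what a row does not reach only later rows make up. A row lasts 1/12 s, in which the tool goes at most 41.7 mm and 7.16 degrees, less where a joint would pass 70% of its speed; a pose out of reach is approached as far as the arm can. A call with a gripper value outside its range is refused whole. The fingers move at their own pace and stop on an object; "squeeze" is the grip in N (left out, the last holds). Time passes only in rows, so rows that repeat a pose let the fingers close. It gives the time, the measured TCP pose, the force and the opening at its end, in the units of the state.
- bot.get_obs(): the state, without advancing time (a new reading comes with each control period).
- bot.camera(name): name is "scene" or "side" or "wrist"; returns (picture, depth): 384x512x3 uint8, blue, green, red; 384x512 float32, m along the optical axis (not along the pixel's ray), 0 where there is no reading.
- bot.camera_model(name): a dict with "fx", "fy", "cx", "cy" (pixels), "origin" and "attitude" of the camera in the world; the wrist camera has in their place "mount" (4x4, takes a point from camera to tool coordinates, whose origin is the TCP and whose axes are the tool frame's). Camera axes: x right, y down, z forward; pixel columns grow to the right and rows downward; lengths in m; the calibration is good to about 2 mm. The wrist camera is an equidistant fisheye: a pixel r from the principal point sees the ray r / f radians off the axis. A picture is of the moment at which its call begins: read the wrist's pose just before it. camera_model takes no time and is no camera call.
- bot.job_done(): hands the job in, once; it reports no verdict.
The state is a dict: "time": time; "q": joint angles; "qd": joint speeds; "joint_efforts": joint torques, N m; "ee_pos": TCP position; "tcp_rot": TCP orientation; "wrist_force": force on the tool from outside, world axes, zero at the start; "torque": the same for the moment, N m; "opening": finger opening in m.
Only numpy, scipy, OpenCV 4.12 (cv2) and the standard library are available. Lean on these libraries where they do the work, as an engineer would, in place of code of your own. Each camera call takes 0.05 s, during which the arm holds its last target.

TASK

Before investing, the three steel casting rings have been set on the wrong crucible formers. Swap them round, standing a ring on a free spot of the tray on the way, until each ring stands upright and fully down on the flange of the former of its own size, round its wax pattern. Set the rings down gently, without dropping or tipping them, and leave the burner and the bottle where they are.

Things in the scene. Friction and masses are not known exactly. Their poses are not given: they have to be found in the camera images.
- ring_small: The small casting ring: a plain loose steel tube, open at both ends, outside diameter 34 mm, inside diameter 30 mm, 45 mm tall, about 70 g. Origin at the centre of its lower edge, z up along its axis; round, so its yaw does not matter. It starts standing on the flat top of the large former's boss, its foot 16 mm above the tray floor. Can be gripped from above across its outside near the top.
- ring_medium: The medium casting ring: a plain loose steel tube, open at both ends, outside diameter 50 mm, inside diameter 46 mm, 52 mm tall, about 120 g. Origin at the centre of its lower edge, z up along its axis; round, so its yaw does not matter. It starts standing on the tray floor round the small former. Can be gripped from above across its outside near the top.
- ring_large: The large casting ring: a plain loose steel tube, open at both ends, outside diameter 66 mm, inside diameter 62 mm, 58 mm tall, about 180 g. Origin at the centre of its lower edge, z up along its axis; round, so its yaw does not matter. It starts standing on the tray floor round the medium former. Can be gripped from above across its outside near the top.
- former_small: The small crucible former: red rubber foot, loose, 60 g. Round flange 38 mm wide, 6 mm thick; on it a tapered boss, 26 mm wide at its foot, 12 mm at its flat top 16 mm up; in the middle, on a red sprue, a single green wax crown, top 36 mm up. Origin: centre of underside, z up. The small ring goes round the boss, which centres it, and rests on the flange, 6 mm above this origin.
- former_medium: The medium crucible former: blue rubber foot, loose, 120 g. Round flange 54 mm wide, 6 mm thick; on it a tapered boss, 42 mm wide at its foot, 28 mm at its flat top 16 mm up; in the middle, on a red sprue, two green wax crowns, top 36 mm up. Origin: centre of underside, z up. The medium ring goes round the boss, which centres it, and rests on the flange, 6 mm above this origin.
- former_large: The large crucible former: green rubber foot, loose, 200 g. Round flange 71 mm wide, 6 mm thick; on it a tapered boss, 58 mm wide at its foot, 44 mm at its flat top 16 mm up; in the middle, on a red sprue, a green wax bridge 22 mm long, top 36 mm up. Origin: centre of underside, z up. The large ring goes round the boss, which centres it, and rests on the flange, 6 mm above this origin.
- burner: Bystander: round glass spirit burner with a snuffer cap, 47 mm in diameter, 59 mm tall. Origin at the centre of its underside.
- tray: Fixed shallow dark grey-blue plastic tray, 235 mm (x) by 370 mm (y), in which all the rings, formers and bystanders stand. Its flat floor is 6.5 mm above the origin, its rim 19 mm above it; inside it measures 229 by 364 mm. Origin: at its middle, at worktop height, z up; turned by up to 0.05 rad. A tall black computer stands to its right (-y), so keep the wrist clear of its right rear corner.
- bottle: Bystander: square clear glass bottle with a black cap, 29 x 29 mm, 62 mm tall. Origin at the centre of its underside.

How it is judged (in metres and radians):
At the end, for the whole second after the job is handed in: Every ring is on the former of its own size: its axis within 5 mm of the former's, its lower edge on the flange (4 to 8.5 mm above the former's underside, 6 nominal), upright within 0.06 rad; the formers lie flat on the tray floor; all is released and at rest (horizontal distance between ring_small and former_small below 0.005 m and z of ring_small in the frame of former_small between 0.004 and 0.0085 m and angle between each of ring_small, ring_medium, ring_large's own z axis and vertical below 0.06 rad and angle between each of former_small, former_medium, former_large's own z axis and vertical below 0.05 rad and z of former_small in the frame of tray between 0.0035 and 0.0095 m and linear speed of each of ring_small, former_small, ring_medium, former_medium, ring_large, former_large below 0.01 m/s and horizontal distance between ring_medium and former_medium below 0.005 m and z of ring_medium in the frame of former_medium between 0.004 and 0.0085 m and z of former_medium in the frame of tray between 0.0035 and 0.0095 m and horizontal distance between ring_large and former_large below 0.005 m and z of ring_large in the frame of former_large between 0.004 and 0.0085 m and z of former_large in the frame of tray between 0.0035 and 0.0095 m); the robot touches nothing.
It fails at once if a bystander (burner or bottle) is shoved more than 15 mm or knocked over (distance of any of burner, bottle from where it was at the start of the episode above 0.015 m or angle between any of burner, bottle's own z axis and vertical above 0.3 rad).
It fails at once if a ring is dropped (moves faster than 0.6 m/s with no finger on it: a fall of about 2 cm) ((linear speed of ring_small above 0.6 m/s and contact force between the fingers and ring_small below 0.05 N) or (linear speed of ring_medium above 0.6 m/s and contact force between the fingers and ring_medium below 0.05 N) or (linear speed of ring_large above 0.6 m/s and contact force between the fingers and ring_large below 0.05 N)).
It fails at once if a ring is tipped over (more than 0.8 rad) (angle between any of ring_small, ring_medium, ring_large's own z axis and vertical above 0.8 rad).
It also fails if it takes over 80 s, if anything falls off the work surface, if the arm or the gripper's body presses on something with over 40 N, if the wrist force passes 120 N, or if a joint passes its speed limit or range.

## Working session

There is one attempt and no reset: what is moved stays moved. The work goes in short steps, Python scripts to look and compute and a tool call to move; the robot and the scene stay as the last step left them, time stands still between calls to the robot, and variables do not carry over. Pictures are saved under pics/ and viewed, and the job is handed in when it is done.

Besides the shell and the picture viewer there is one more tool, called after "Emit:" as name([rows], argument=value, ...), one row to a line, values as JSON. play_rows: Moves the arm, as the interface text tells. Its arguments: {"type":"object","properties":{"rows":{"type":"array"},"squeeze":{"type":"number"}},"required":["rows"]}

```bash
ls; mkdir -p pics
python3 - <<'E'
from workcell import bot
import cv2
print(bot.get_obs(), bot.pinch_z)
for n in ("scene","side","wrist"):
    m=bot.camera_model(n); print(n,m)
for n in ("scene","side"):
    p,d=bot.camera(n); cv2.imwrite(f"pics/{n}0.png",p)
    import numpy as np; np.save(f"{n}0.npy",d)
E
```

```text
pics
{'time': 0.0, 'q': array([-6.41153274e+01,  5.00994236e+00,  1.00326777e+01,  9.50987855e+01,
       -4.24239382e-04,  9.00009039e+01]), 'qd': array([ 0.02349049, -0.00255244,  0.06943018,  0.02533603,  0.00329802,
       -0.1011387 ]), 'joint_efforts': array([-4.30910518e-06, -5.20387852e+01,  4.64809406e+01,  1.61589333e-02,
       -7.12288306e-05, -2.86328721e-06]), 'ee_pos': array([ 0.24000376, -0.49460977,  0.23057826]), 'tcp_rot': array([-179.67948004,   89.92394862,  116.20428889]), 'wrist_force': array([0.15990019, 0.33112501, 0.05457292]), 'torque': array([0.02679731, 0.03173824, 0.03176602]), 'opening': 0.08520135199143673} 0.0187
scene {'fx': 424.29791594835393, 'fy': 424.29791594835393, 'cx': 252.12391058409767, 'cy': 192.93936772887093, 'origin': array([ 0.3123589 , -0.27474862,  0.69127323]), 'attitude': array([-139.41948464,   -0.77901412,  -26.64755933])}
side {'fx': 480.4759414759353, 'fy': 480.4759414759353, 'cx': 249.39903568474494, 'cy': 194.19384398715894, 'origin': array([ 0.14241432, -0.46028646,  0.43400467]), 'attitude': array([-115.86917235,   -0.61215267,  -31.83788151])}
wrist {'fx': 297.3186396354542, 'fy': 297.3186396354542, 'cx': 251.69939480796089, 'cy': 189.42373931312045, 'mount': array([[ 1.39220910e-04, -3.09680529e-01,  9.50840655e-01,
        -1.42736075e-01],
       [-2.55269283e-05, -9.50840665e-01, -3.09680528e-01,
         7.80268668e-02],
       [ 9.99999990e-01,  1.88419637e-05, -1.40282095e-04,
         1.16272303e-03],
       [ 0.00000000e+00,  0.00000000e+00,  0.00000000e+00,
         1.00000000e+00]])}
```

View pics/scene0.png

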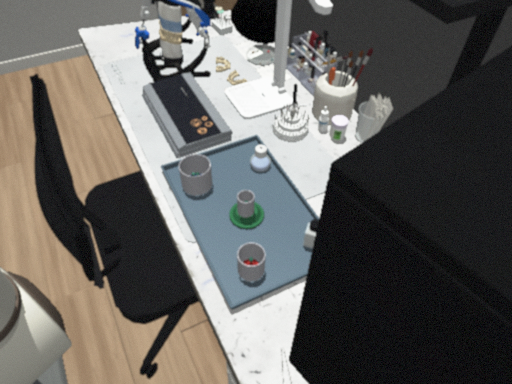

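View pics/side0.png

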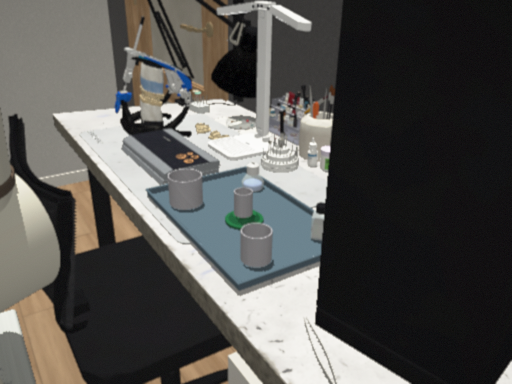

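```bash
cat > h.py <<'E'
import numpy as np, cv2
from workcell import bot
from scipy.spatial.transform import Rotation as R
from scipy.optimize import least_squares
def Rw(a): return R.from_euler('xyz',a,degrees=True).as_matrix()
def cloud(n,d):
    m=bot.camera_model(n); h,w=d.shape
    u,v=np.meshgrid(np.arange(w),np.arange(h))
    p=np.stack([(u-m['cx'])/m['fx']*d,(v-m['cy'])/m['fy']*d,d],-1)
    P=p@Rw(m['attitude']).T+m['origin']; P[d==0]=np.nan
    return P
def onplane(n,u,v,z):
    m=bot.camera_model(n); r=Rw(m['attitude'])@np.array([(u-m['cx'])/m['fx'],(v-m['cy'])/m['fy'],1]); o=m['origin']
    return o+r*(z-o[2])/r[2]
def circ(xy,r=None):
    c=xy.mean(0)
    if r is None:
        s=least_squares(lambda p:np.hypot(*(xy-p[:2]).T)-p[2],[*c,.02],loss='soft_l1',f_scale=.001)
    else: s=least_squares(lambda p:np.hypot(*(xy-p[:2]).T)-r,c,loss='soft_l1',f_scale=.001)
    return s.x, np.sqrt(np.mean(s.fun**2))
E
python3 - <<'E'
from h import *
for n in ("scene","side"):
    d=np.load(n+"0.npy"); P=cloud(n,d)
    px={'scene':dict(L=(196,178),S=(247,212),M=(251,262),burner=(260,160),bottle=(312,235)),'side':dict(L=(185,190),S=(243,205),M=(256,246),burner=(253,180),bottle=(318,222))}[n]
    fl=P[240:245,195:215] if n=='scene' else P[240:245,215:225]
    print(n,'floor z',np.nanmedian(fl[...,2]))
    for k,(u,v) in px.items():
        W=P[v-32:v+32,u-30:u+30].reshape(-1,3); W=W[~np.isnan(W[:,0])]
        c0=np.nanmedian(P[v-3:v+4,u-3:u+4].reshape(-1,3),0)
        W=W[np.hypot(*(W[:,:2]-c0[:2]).T)<.06]
        zt=np.percentile(W[:,2],98); print(k,c0.round(4),'ztop',zt.round(4),'max',W[:,2].max().round(4))
        if k in 'LSM':
            for lo,hi in ((-.006,.006),(-.03,-.008)):
                T=W[(W[:,2]>zt+lo)&(W[:,2]<zt+hi)]
                print('   ',len(T),circ(T[:,:2]), circ(T[:,:2],{'L':.033,'S':.017,'M':.025}[k]))
E
python3 -c "
import cv2
p=cv2.imread('pics/scene0.png'); cv2.imwrite('pics/s0c.png',cv2.resize(p[130:310,150:350],None,fx=4,fy=3.3333,interpolation=cv2.INTER_CUBIC))"
```

```text
scene floor z 0.006530182391184525
L [0.4803 0.2921 0.0561] ztop 0.0647 max 0.0678
    144 (array([0.48877099, 0.32134597, 0.03171491]), np.float64(0.0008742881495730751)) (array([0.48904553, 0.32222089]), np.float64(0.0014684018540325075))
    350 (array([0.48882768, 0.32125224, 0.03157783]), np.float64(0.007069663925967737)) (array([0.48905709, 0.32237936]), np.float64(0.0073974314110581045))
S [0.5405 0.1826 0.0361] ztop 0.0663 max 0.07
    118 (array([0.54482593, 0.19768224, 0.01581969]), np.float64(0.0008291316473166128)) (array([0.54474681, 0.19785406]), np.float64(0.001444856872540128))
    210 (array([0.54484764, 0.19741438, 0.01580586]), np.float64(0.0013260263240077858)) (array([0.54484183, 0.19757412]), np.float64(0.001890794756671966))
M [0.4985 0.0819 0.0275] ztop 0.0584 max 0.061
    180 (array([0.49880054, 0.08126026, 0.0237147 ]), np.float64(0.0007664589968180626)) (array([0.49870663, 0.08145022]), np.float64(0.001495272054342893))
    361 (array([0.49871786, 0.08098374, 0.02362024]), np.float64(0.005087353768236361)) (array([0.49880365, 0.08095202]), np.float64(0.005
[... 651 characters left out ...]
8)) (array([0.54276649, 0.19835528]), np.float64(0.0017334336444436434))
    235 (array([0.54269509, 0.19838186, 0.0161241 ]), np.float64(0.0011569103952193203)) (array([0.5431114 , 0.19918276]), np.float64(0.0013377119507066509))
M [0.4837 0.0622 0.0444] ztop 0.0571 max 0.0591
    261 (array([0.49626793, 0.08196209, 0.02378239]), np.float64(0.0009625447060855674)) (array([0.49634464, 0.08216903]), np.float64(0.0015631559574791965))
    591 (array([0.49628213, 0.08192774, 0.02392825]), np.float64(0.0009714416396869054)) (array([0.4964823 , 0.08234742]), np.float64(0.0014363455076208712))
burner [0.6277 0.299  0.0297] ztop 0.0587 max 0.0646
bottle [0.6162 0.0765 0.0405] ztop 0.0671 max 0.0682
```

View pics/s0c.png

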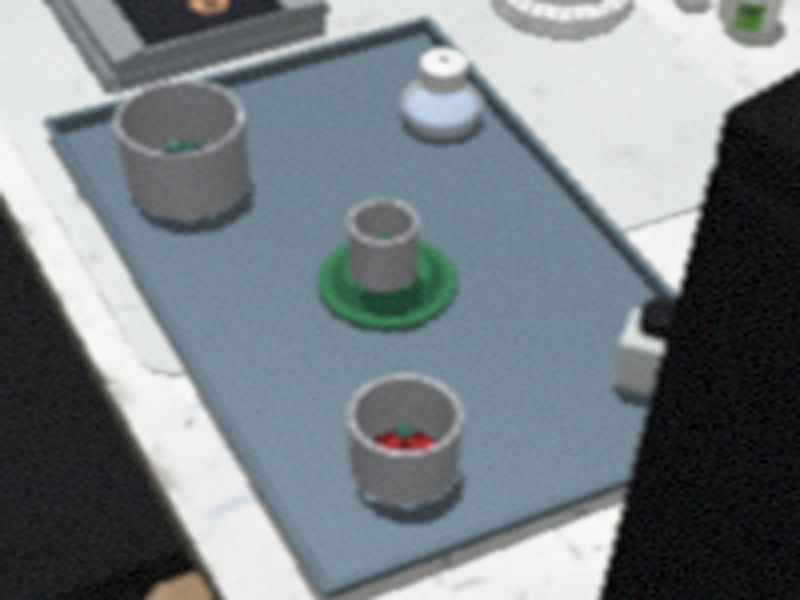

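```bash
cat >> h.py <<'E'
def state(): 
    o=bot.get_obs(); return o, Rw(o['tcp_rot']), np.array(o['ee_pos'])
def to(p,opt=''):
    o,T,e=state(); print(opt,'t=%.2f'%o['time'],'tcp',e.round(4),'rot',np.round(o['tcp_rot'],2),'F',np.round(o['wrist_force'],1),'op %.4f'%o['opening']); 
    print('   shift cm', (T.T@(np.array(p)-e)*100).round(2))
E
python3 - <<'E'
from h import *
o,T,e=state(); print(T.round(3))
to((.5436,.198,.15)); to((.4875,.3217,.15)); to((.4975,.0815,.15))
E
```

```text
[[-0.001  0.9    0.437]
 [ 0.001  0.437 -0.9  ]
 [-1.    -0.    -0.001]]
 t=0.10 tcp [ 0.24   -0.4946  0.2307] rot [-178.6    89.93  117.29] F [-0.4  0.1  0.4] op 0.0855
   shift cm [  8.12  57.55 -49.05]
 t=0.10 tcp [ 0.24   -0.4946  0.2307] rot [-178.6    89.93  117.29] F [-0.4  0.1  0.4] op 0.0855
   shift cm [  8.14  57.91 -62.63]
 t=0.10 tcp [ 0.24   -0.4946  0.2307] rot [-178.6    89.93  117.29] F [-0.4  0.1  0.4] op 0.0855
   shift cm [  8.11  48.32 -40.58]
```

Run:
```python
from h import *
for n,(sl) in (("scene",(slice(200,380),slice(300,512))),("side",(slice(20,300),slice(345,512)))):
    P=cloud(n,np.load(n+"0.npy"))[sl].reshape(-1,3); P=P[~np.isnan(P[:,0])]
    P=P[P[:,2]>.1]
    print(n,len(P)); 
    for lo,hi in((.1,.2),(.2,.3),(.3,.4),(.4,.5)):
        Q=P[(P[:,2]>lo)&(P[:,2]<hi)&(P[:,0]<.9)]
        if len(Q): print(lo,len(Q),np.percentile(Q,[1,5,50,95,99],axis=0).round(3)[:,:2].tolist())
```

```text
scene 36263
0.1 2005 [[0.477, -0.196], [0.479, -0.187], [0.488, -0.145], [0.498, -0.105], [0.5, -0.099]]
0.2 5162 [[0.477, -0.233], [0.478, -0.223], [0.493, -0.166], [0.506, -0.102], [0.508, -0.095]]
0.3 12723 [[0.477, -0.268], [0.479, -0.258], [0.499, -0.192], [0.514, -0.105], [0.516, -0.096]]
0.4 16373 [[0.479, -0.258], [0.485, -0.246], [0.506, -0.193], [0.546, -0.13], [0.561, -0.108]]
side 46222
0.1 10682 [[0.482, -0.288], [0.484, -0.279], [0.5, -0.202], [0.517, -0.132], [0.52, -0.124]]
0.2 17291 [[0.479, -0.279], [0.482, -0.27], [0.501, -0.207], [0.515, -0.123], [0.518, -0.114]]
0.3 18249 [[0.477, -0.257], [0.479, -0.248], [0.498, -0.193], [0.511, -0.113], [0.513, -0.103]]
```

Emit:
play_rows([
  [[0,27.5,-36],-45,8.5],
  [[0,27.5,-36],-45,8.5],
  [[0,27.5,-36],-45,8.5],
  [[0,27.5,-36],-45,8.5],
  [[0,27.5,-36],-45,8.5],
  [[0,27.5,-36],-45,8.5],
  [[0,27.5,-36],-45,8.5],
  [[0,27.5,-36],-45,8.5],
  [[0,27.5,-36],-45,8.5],
  [[0,27.5,-36],-45,8.5],
  [[0,27.5,-36],-45,8.5],
  [[0,27.5,-36],-45,8.5],
])

```text
time: 1.1
ee_pos: [0.3308, -0.0455, 0.2312]
tcp_rot: [91.0, 89.9, 72.4]
wrist_force: [-0.2, -0.9, 0.6]
opening: 0.0848
```

Run:
```python
from h import *
o,T,e=state(); print(T.round(3),o['q'].round(1))
to((.5436,.198,.15)); to((.5,.1,.24))
```

```text
[[ 0.     0.32   0.947]
 [ 0.001  0.947 -0.32 ]
 [-1.     0.002 -0.   ]] [-7.900e+00 -2.430e+01 -1.520e+01  9.910e+01  1.000e-01  1.007e+02]
 t=1.10 tcp [ 0.3308 -0.0455  0.2312] rot [91.03 89.91 72.37] F [-0.2 -0.9  0.6] op 0.0848
   shift cm [ 8.17 29.86 12.37]
 t=1.10 tcp [ 0.3308 -0.0455  0.2312] rot [91.03 89.91 72.37] F [-0.2 -0.9  0.6] op 0.0848
   shift cm [-0.85 19.2  11.37]
```

Emit:
play_rows([
  [[8,29.9,12.4],0,8.5],
  [[8,29.9,12.4],0,8.5],
  [[8,29.9,12.4],0,8.5],
  [[8,29.9,12.4],0,8.5],
  [[8,29.9,12.4],0,8.5],
  [[8,29.9,12.4],0,8.5],
  [[8,29.9,12.4],0,8.5],
  [[8,29.9,12.4],0,8.5],
  [[8,29.9,12.4],0,8.5],
  [[8,29.9,12.4],0,8.5],
])

```text
time: 1.93
ee_pos: [0.5454, 0.1918, 0.1482]
tcp_rot: [-141.1, 89.7, -160.1]
wrist_force: [-1.0, 0.1, 1.0]
opening: 0.0847
```

```bash
cat >> h.py <<'E'
def wcloud():
    o,T,e=state(); p,d=bot.camera('wrist'); m=bot.camera_model('wrist')
    h,w=d.shape; u,v=np.meshgrid(np.arange(w),np.arange(h))
    x=(u-m['cx'])/m['fx']; y=(v-m['cy'])/m['fy']; th=np.hypot(x,y)+1e-12
    k=np.tan(th)/th
    c=np.stack([x*k*d,y*k*d,d],-1)
    M=m['mount']; Pt=c@M[:3,:3].T+M[:3,3]; P=Pt@T.T+e; P[d==0]=np.nan
    return p,d,P,Pt
E
python3 - <<'E'
from h import *
to((.5436,.198,.06))
p,d,P,Pt=wcloud(); cv2.imwrite('pics/w1.png',p); np.save('w1.npy',P)
E
```

```text
t=1.93 tcp [0.5454 0.1918 0.1482] rot [-141.12   89.71 -160.13] F [-1.   0.1  1. ] op 0.0847
   shift cm [ 8.82  0.55 -0.34]
```

View pics/w1.png

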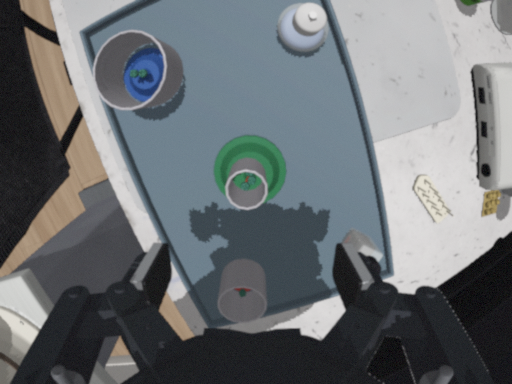

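```bash
cat >> h.py <<'E'
def ringfit(P,c,top,r,tol=.006):
    W=P.reshape(-1,3); W=W[~np.isnan(W[:,0])]
    W=W[(np.hypot(*(W[:,:2]-np.array(c)).T)<r+.012)&(abs(W[:,2]-top)<tol)]
    if len(W)<15: return None
    a,ea=circ(W[:,:2]); return len(W),a.round(4),round(ea,4),np.median(W[:,2]).round(4)
E
python3 - <<'E'
from h import *
P=np.load('w1.npy')
to((.5436,.198,.06))
W=P.reshape(-1,3)
print('floor',np.nanmedian(P[150:170,320:340].reshape(-1,3),0))
for k,c,top,r in (('L',(.488,.322),.0645,.033),('S',(.5436,.198),.0675,.017),('M',(.4975,.0815),.0585,.025)):
    print(k,ringfit(P,c,top,r))
    Q=W[(np.hypot(*(W[:,:2]-np.array(c)).T)<.05)]; print(np.percentile(Q[:,2],[50,90,98,99.5]).round(4))
# green flange
F=W[(np.hypot(*(W[:,:2]-np.array((.5436,.198))).T)<.055)&(abs(W[:,2]-.0125)<.003)]; print(len(F),F.mean(0))
E
```

```text
t=1.98 tcp [0.5452 0.191  0.1498] rot [-139.01   89.82 -158.08] F [ 0.2 -0.8  0.2] op 0.0850
   shift cm [ 8.98  0.63 -0.35]
floor [0.62339648 0.18209274 0.00667384]
L (930, array([0.4863, 0.3213, 0.0316]), np.float64(0.0007), np.float64(0.0638))
[0.0179 0.0598 0.0648 0.0655]
S (457, array([0.5422, 0.1982, 0.0157]), np.float64(0.0007), np.float64(0.067))
[0.2243 0.2447 0.2491 0.2501]
M (528, array([0.4964, 0.082 , 0.0238]), np.float64(0.0007), np.float64(0.0572))
[0.0076 0.0523 0.0585 0.0591]
1334 [0.54919409 0.20626906 0.01278026]
```

Emit:
play_rows([
  [[0,0.6,-0.5],0,7],
  [[1,0.6,-0.5],0,6],
  [[3,0.6,-0.5],0,6],
  [[5,0.6,-0.5],0,6],
  [[7,0.6,-0.5],0,6],
  [[9,0.6,-0.5],0,6],
  [[10.5,0.6,-0.5],0,6],
  [[11.6,0.6,-0.5],0,6],
  [[11.6,0.6,-0.5],0,6],
  [[11.6,0.6,-0.5],0,6],
])

```text
time: 2.82
ee_pos: [0.5424, 0.198, 0.0357]
tcp_rot: [39.8, 90.0, 20.7]
wrist_force: [0.5, 0.6, 0.2]
opening: 0.0602
```

Run:
```python
from h import *
to((.5422,.1982,.034))
P0=np.load('w1.npy'); W=P0.reshape(-1,3); Q=W[(W[:,2]>.02)&(W[:,2]<.075)&(W[:,0]>.58)&(W[:,1]>.26)&(W[:,0]<.7)]; 
print('burner',len(Q),circ(Q[Q[:,2]<.045][:,:2],.0235),Q[:,2].max())
p,d,P,Pt=wcloud(); cv2.imwrite('pics/w2.png',p)
print(ringfit(P,(.5422,.1982),.0675,.017))
o,T,e=state(); print(T.round(3))
```

```text
t=2.82 tcp [0.5424 0.198  0.0357] rot [39.79 89.98 20.65] F [0.5 0.6 0.2] op 0.0602
   shift cm [ 0.17  0.02 -0.03]
burner 2017 (array([0.64022694, 0.31569017]), np.float64(0.004847158468976051)) 0.0677689517838133
(1705, array([0.5423, 0.1984, 0.0157]), np.float64(0.0007), np.float64(0.0664))
[[ 0.001  0.328  0.945]
 [ 0.     0.945 -0.328]
 [-1.     0.001  0.001]]
```

View pics/w2.png

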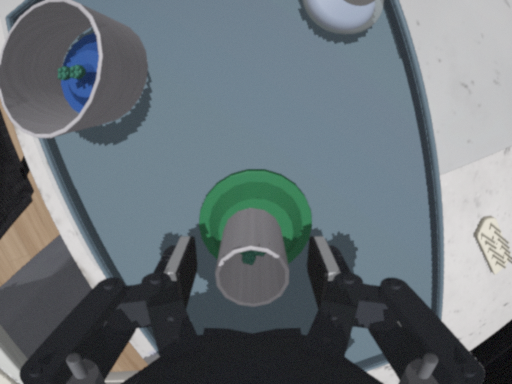

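Emit:
play_rows([
  [[0.1,0,0],0,3.2],
  [[0.1,0,0],0,3.2],
  [[0.1,0,0],0,3.2],
  [[0.1,0,0],0,3],
  [[0.1,0,0],0,3],
  [[0.1,0,0],0,3],
  [[0.1,0,0],0,3],
  [[0.1,0,0],0,3],
], squeeze=30)

```text
time: 3.53
ee_pos: [0.5433, 0.1986, 0.0354]
tcp_rot: [36.6, 89.9, 17.5]
wrist_force: [-1.1, -0.5, 6.7]
opening: 0.0334
```

Emit:
play_rows([
  [[-0.3,0,0],0,3],
  [[-1,0,0],0,3],
  [[-2,0,0],0,3],
  [[-3,0,0],0,3],
  [[-4,0,0],0,3],
  [[-5,0,0],0,3],
  [[-5,0,0],0,3],
  [[-5,0,0],0,3],
])

```text
time: 4.2
ee_pos: [0.5432, 0.1985, 0.0852]
tcp_rot: [39.6, 89.9, 20.4]
wrist_force: [-0.8, 0.5, -2.5]
opening: 0.0333
```

Run:
```python
from h import *
to((.585,.265,.086))
p,d,P,Pt=wcloud(); cv2.imwrite('pics/w3.png',p); np.save('w3.npy',P)
W=Pt.reshape(-1,3); W=W[~np.isnan(W[:,0])]; W=W[(np.hypot(W[:,1],W[:,2])<.03)]
print(np.percentile(W[:,0],[1,5,50,95,99]).round(4))
R_=W[W[:,0]<np.percentile(W[:,0],1)+.005]; print(circ(R_[:,1:]), len(R_))
o,T,e=state(); print(T.round(3))
```

```text
t=4.20 tcp [0.5432 0.1985 0.0852] rot [39.55 89.91 20.44] F [-0.8  0.5 -2.5] op 0.0333
   shift cm [-0.07  7.65  1.77]
[-0.1013 -0.0982 -0.0559  0.0658  0.0723]
(array([-0.03124704, -0.00041894,  0.05070081]), np.float64(0.0013947231027350102)) 2026
[[ 0.     0.327  0.945]
 [ 0.     0.945 -0.327]
 [-1.     0.     0.   ]]
```

View pics/w3.png

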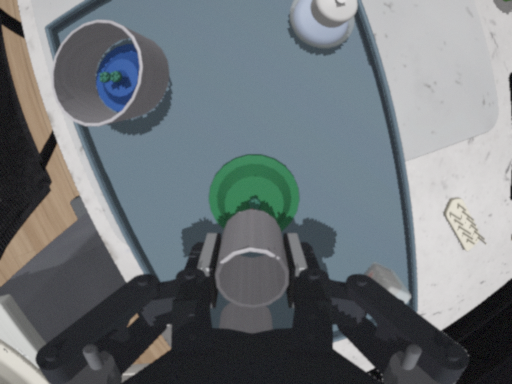

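Emit:
play_rows([
  [[0,0.7,0.15],0,3],
  [[0,2.2,0.5],0,3],
  [[0,4,0.9],0,3],
  [[0,5.8,1.35],0,3],
  [[0.5,7,1.6],0,3],
  [[1.5,7.6,1.8],0,3],
  [[3,7.6,1.8],0,3],
  [[4.5,7.6,1.8],0,3],
  [[5.4,7.6,1.8],0,3],
  [[5.9,7.6,1.8],0,3],
  [[6,7.6,1.8],0,3],
  [[6,7.6,1.8],0,3],
])

```text
time: 5.25
ee_pos: [0.5845, 0.2641, 0.0242]
tcp_rot: [-138.3, 90.0, -157.4]
wrist_force: [0.7, 0.6, -1.5]
opening: 0.0332
```

Run:
```python
from h import *
to((.585,.265,.0194))
p,d,P,Pt=wcloud(); cv2.imwrite('pics/w4.png',p); np.save('w4.npy',P)
o,T,e=state()
print(ringfit(P,(.585,.265),e[2]-.0129+.045,.017))
```

```text
t=5.25 tcp [0.5845 0.2641 0.0242] rot [-138.26   89.98 -157.38] F [ 0.7  0.6 -1.5] op 0.0332
   shift cm [0.48 0.1  0.02]
(2670, array([0.5843, 0.2642, 0.0167]), np.float64(0.0034), np.float64(0.0558))
```

View pics/w4.png

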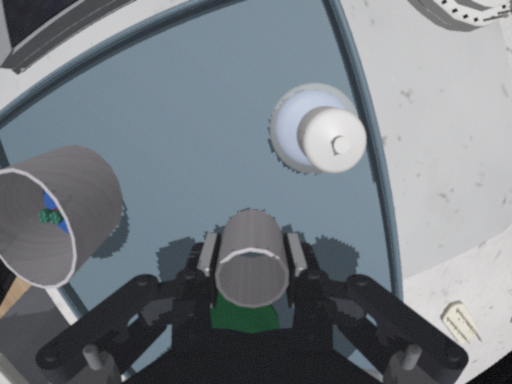

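Ring held upright, free spot clear, about 5 mm to go. Lower until touch.

Emit:
play_rows([
  [[0.1,0,0],0,3],
  [[0.2,0,0],0,3],
  [[0.3,0,0],0,3],
  [[0.4,0,0],0,3],
  [[0.4,0,0],0,3],
  [[0.45,0,0],0,3],
  [[0.45,0,0],0,3],
])

```text
time: 5.88
ee_pos: [0.5846, 0.2642, 0.0197]
tcp_rot: [-125.9, 90.0, -145.0]
wrist_force: [0.0, 0.3, -0.8]
opening: 0.0331
```

Emit:
play_rows([
  [[0.05,0,0],0,3],
  [[0.1,0,0],0,3],
  [[0.1,0,0],0,3],
  [[0.1,0,0],0,3],
])

```text
time: 6.22
ee_pos: [0.5846, 0.2643, 0.0195]
tcp_rot: [42.4, 90.0, 23.3]
wrist_force: [-2.7, -1.3, 5.3]
opening: 0.0332
```

Emit:
play_rows([
  [[0,0,0],0,3.5],
  [[0,0,0],0,3.8],
  [[0,0,0],0,4.5],
  [[0,0,0],0,5.2],
  [[0,0,0],0,5.2],
  [[-1,0,0],0,5.2],
  [[-3,0,0],0,5.2],
  [[-5.5,0,0],0,6],
  [[-8,0,0],0,8.5],
  [[-10,0,0],0,8.5],
  [[-10.5,0,0],0,8.5],
  [[-10.5,0,0],0,8.5],
])

```text
time: 7.22
ee_pos: [0.5855, 0.2647, 0.1263]
tcp_rot: [43.2, 89.8, 24.1]
wrist_force: [0.7, 0.0, 0.4]
opening: 0.085
```

Run:
```python
from h import *
to((.4863,.3213,.13))
p,d,P,Pt=wcloud(); cv2.imwrite('pics/w5.png',p); np.save('w5.npy',P)
for k,c,top,r in (('L',(.488,.322),.0645,.033),('S',(.585,.265),.0515,.017),('M',(.4975,.0815),.0585,.025)):
    print(k,ringfit(P,c,top,r))
```

```text
t=7.22 tcp [0.5855 0.2647 0.1263] rot [43.2  89.79 24.09] F [0.7 0.  0.4] op 0.0850
   shift cm [ -0.4    2.1  -11.22]
L (1075, array([0.4866, 0.3217, 0.0316]), np.float64(0.0007), np.float64(0.0636))
S (482, array([0.584 , 0.2639, 0.0157]), np.float64(0.0006), np.float64(0.0509))
M None
```

View pics/w5.png

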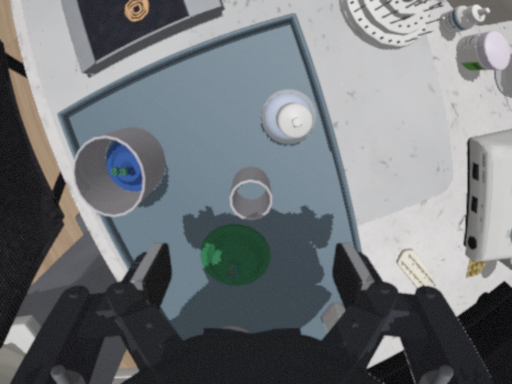

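```bash
cat >> h.py <<'E'
def former(img,P,col,fr,br,c0=None):
    hsv=cv2.cvtColor(img,cv2.COLOR_BGR2HSV)
    rng={'g':((45,80,20),(85,255,255)),'b':((100,140,30),(125,255,255)),'r':((0,120,40),(10,255,255))}[col]
    m=cv2.inRange(hsv,*rng)>0
    Q=P[m]; Q=Q[~np.isnan(Q[:,0])]
    if c0 is not None: Q=Q[np.hypot(*(Q[:,:2]-np.array(c0)).T)<fr+.02]
    out={}
    f=Q[(Q[:,2]>.010)&(Q[:,2]<.0155)][:,:2]
    if len(f)>30:
        (cx,cy),r=cv2.minEnclosingCircle((f*1000).astype(np.float32)); out['flange']=(len(f),round(cx/1000,4),round(cy/1000,4),round(r,1))
    b=Q[(Q[:,2]>.0205)&(Q[:,2]<.0245)][:,:2]
    if len(b)>30:
        (cx,cy),r=cv2.minEnclosingCircle((b*1000).astype(np.float32)); out['boss']=(len(b),round(cx/1000,4),round(cy/1000,4),round(r,1))
    return out
E
python3 - <<'E'
from h import *
for i in (3,5):
    print(former(cv2.imread(f'pics/w{i}.png'),np.load(f'w{i}.npy'),'g',.0355,.022,(.5422,.198)))
print(former(cv2.imread('pics/w5.png'),np.load('w5.npy'),'b',.027,.014,(.4865,.3215)))
E
```

```text
{'flange': (1975, 0.5448, 0.1978, 35.5), 'boss': (1933, 0.5443, 0.198, 23.6)}
{'flange': (1359, 0.5445, 0.1978, 35.4), 'boss': (1280, 0.5449, 0.1987, 23.8)}
{'flange': (355, 0.4811, 0.3199, 25.4), 'boss': (502, 0.4852, 0.3205, 15.9)}
```

Emit:
play_rows([
  [[0,2.1,-11.2],0,8.5],
  [[0,2.1,-11.2],0,8.5],
  [[0,2.1,-11.2],0,8.5],
  [[0,2.1,-11.2],0,8.5],
  [[1,2.1,-11.2],0,8.5],
  [[2,2.1,-11.2],0,8.5],
  [[2.5,2.1,-11.2],0,8.5],
  [[2.5,2.1,-11.2],0,8.5],
  [[2.5,2.1,-11.2],0,8.5],
])

```text
time: 8.02
ee_pos: [0.4858, 0.3199, 0.0975]
tcp_rot: [-126.4, 89.9, -145.6]
wrist_force: [-0.2, 0.0, 1.3]
opening: 0.0852
```

Run:
```python
from h import *
p,d,P,Pt=wcloud(); cv2.imwrite('pics/w6.png',p); np.save('w6.npy',P)
r=ringfit(P,(.488,.322),.0645,.033); print(r)
to((*r[1][:2],.026))
print(former(p,P,'b',.027,.014,(.4865,.3215)))
```

```text
(1514, array([0.486 , 0.3222, 0.0316]), np.float64(0.0007), np.float64(0.0639))
 t=8.07 tcp [0.486  0.3202 0.0982] rot [-126.66   89.95 -145.84] F [0.3 0.5 0.4] op 0.0851
   shift cm [ 7.22  0.19 -0.06]
{'flange': (933, 0.4846, 0.3202, 26.1), 'boss': (849, 0.485, 0.3206, 15.9)}
```

View pics/w6.png

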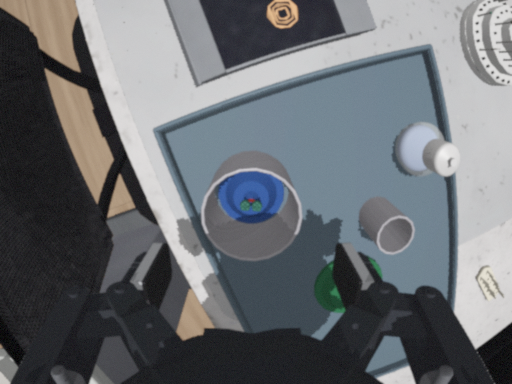

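Emit:
play_rows([
  [[1,0.2,0],0,8.5],
  [[3,0.2,0],0,8.5],
  [[5,0.2,0],0,8.5],
  [[6.5,0.2,0],0,8.5],
  [[7.2,0.2,0],0,8.5],
  [[7.2,0.2,0],0,8.5],
  [[7.2,0.2,0],0,8.5],
  [[7.2,0.2,0],0,8.5],
])

```text
time: 8.73
ee_pos: [0.4869, 0.3231, 0.0279]
tcp_rot: [52.4, 89.9, 33.3]
wrist_force: [0.7, -0.3, 0.0]
opening: 0.0848
```

Run:
```python
from h import *
p,d,P,Pt=wcloud(); cv2.imwrite('pics/w7.png',p)
r=ringfit(P,(.488,.322),.0645,.033); print(r)
to((*r[1][:2],.026))
```

```text
(3885, array([0.4861, 0.3223, 0.0318]), np.float64(0.0051), np.float64(0.0635))
 t=8.78 tcp [0.4869 0.3231 0.0281] rot [53.63 89.89 34.51] F [-0.1  0.1  0.2] op 0.0847
   shift cm [ 0.21 -0.1  -0.05]
```

View pics/w7.png

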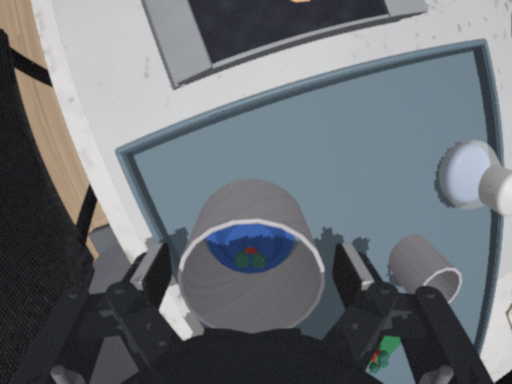

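Emit:
play_rows([
  [[0.2,-0.1,-0.1],0,7.4],
  [[0.2,-0.1,-0.1],0,7],
  [[0.2,-0.1,-0.1],0,6.8],
  [[0.2,-0.1,-0.1],0,6.4],
  [[0.2,-0.1,-0.1],0,6.2],
  [[0.2,-0.1,-0.1],0,6.2],
  [[0.2,-0.1,-0.1],0,6.2],
  [[0.2,-0.1,-0.1],0,6.2],
], squeeze=35)

```text
time: 9.45
ee_pos: [0.4854, 0.3222, 0.0257]
tcp_rot: [40.0, 89.9, 20.9]
wrist_force: [-0.6, -1.3, 6.0]
opening: 0.0667
```

Emit:
play_rows([
  [[-0.3,0,0],0,6.2],
  [[-1,0,0],0,6.2],
  [[-2,0,0],0,6.2],
  [[-3,0,0],0,6.2],
  [[-4,0,0],0,6.2],
  [[-5,0,0],0,6.2],
  [[-6,0,0],0,6.2],
  [[-6.5,0,0],0,6.2],
  [[-6.5,0,0],0,6.2],
  [[-6.5,0,0],0,6.2],
])

```text
time: 10.28
ee_pos: [0.4851, 0.3221, 0.09]
tcp_rot: [52.3, 90.0, 33.2]
wrist_force: [-0.0, 0.4, -1.8]
opening: 0.0664
```

Run:
```python
from h import *
to((.5447,.1979,.0907))
p,d,P,Pt=wcloud(); cv2.imwrite('pics/w8.png',p); np.save('w8.npy',P)
o,T,e=state()
W=Pt.reshape(-1,3); W=W[~np.isnan(W[:,0])]; W=W[(abs(np.hypot(W[:,1],W[:,2])-.032)<.008)&(abs(W[:,0]+.0388)<.004)]
print(len(W),circ(W[:,1:]) if len(W) else '')
```

```text
t=10.28 tcp [0.4851 0.3221 0.09  ] rot [52.34 89.98 33.23] F [-0.   0.4 -1.8] op 0.0664
   shift cm [-0.07 -9.79  9.7 ]
3076 (array([ 0.00043336, -0.00026721,  0.03182496]), np.float64(0.0018886623678235205))
```

View pics/w8.png

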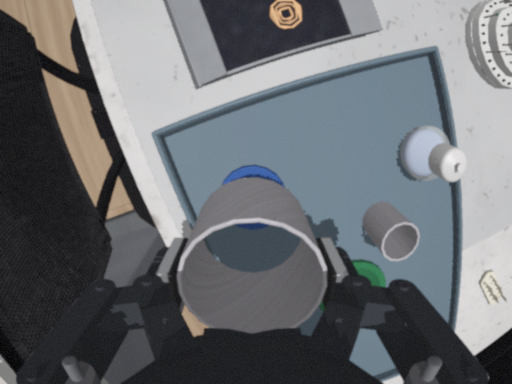

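Emit:
play_rows([
  [[0,-0.5,0.5],0,6.2],
  [[0,-1.7,1.7],0,6.2],
  [[0,-3.2,3.2],0,6.2],
  [[0,-4.8,4.8],0,6.2],
  [[0,-6.4,6.4],0,6.2],
  [[0,-7.9,7.9],0,6.2],
  [[0,-9.1,9.1],0,6.2],
  [[0,-9.7,9.6],0,6.2],
  [[0,-9.8,9.7],0,6.2],
  [[1,-9.8,9.7],0,6.2],
  [[1.5,-9.8,9.7],0,6.2],
  [[1.5,-9.8,9.7],0,6.2],
])

```text
time: 11.33
ee_pos: [0.5433, 0.1982, 0.0727]
tcp_rot: [-144.4, 89.8, -163.5]
wrist_force: [-1.0, -0.1, -1.7]
opening: 0.066
```

Run:
```python
from h import *
to((.5447,.1975,.0317))
p,d,P,Pt=wcloud(); cv2.imwrite('pics/w9.png',p); np.save('w9.npy',P)
print(ringfit(P,(.5447,.1975),state()[2][2]+.0388,.032))
q,D=bot.camera('scene'); cv2.imwrite('pics/s9.png',cv2.resize(q[130:310,150:350],None,fx=4,fy=3.3333))
```

```text
t=11.33 tcp [0.5433 0.1982 0.0727] rot [-144.41   89.84 -163.47] F [-1.  -0.1 -1.7] op 0.0660
   shift cm [ 4.1  -0.01  0.17]
(4067, array([0.5433, 0.1987, 0.0321]), np.float64(0.0026), np.float64(0.1109))
```

View pics/s9.png

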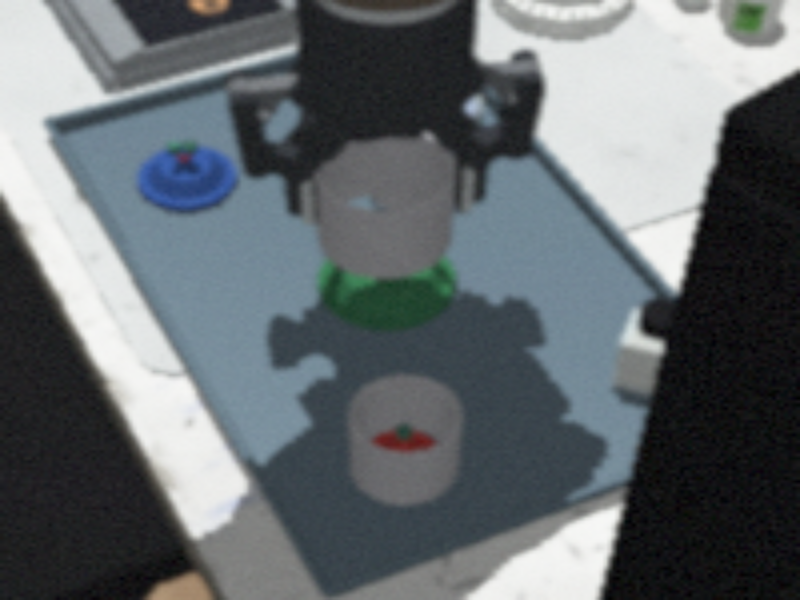

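View pics/w9.png

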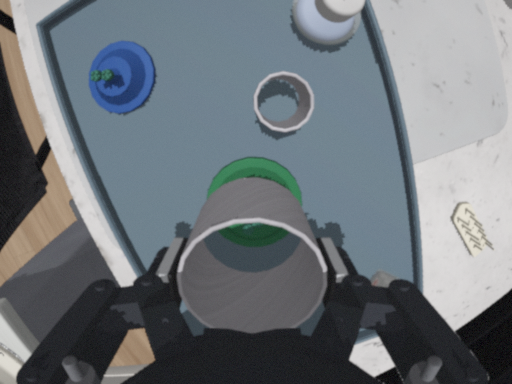

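Emit:
play_rows([
  [[0.2,0,0.15],0,6.2],
  [[0.8,0,0.15],0,6.2],
  [[1.5,0,0.15],0,6.2],
  [[2.2,0,0.15],0,6.2],
  [[2.8,0,0.15],0,6.2],
  [[3.2,0,0.15],0,6.2],
  [[3.5,0,0.15],0,6.2],
  [[3.7,0,0.15],0,6.2],
  [[3.7,0,0.15],0,6.2],
  [[3.7,0,0.15],0,6.2],
])

```text
time: 12.27
ee_pos: [0.5461, 0.1972, 0.0379]
tcp_rot: [39.4, 90.0, 20.3]
wrist_force: [0.5, -0.5, -1.8]
opening: 0.066
```

Run:
```python
from h import *
to((.5447,.1975,.0317))
print(former(cv2.imread('pics/w9.png'),np.load('w9.npy'),'b',.027,.014,(.4865,.3215)))
```

```text
t=12.27 tcp [0.5461 0.1972 0.0379] rot [39.43 89.99 20.31] F [ 0.5 -0.5 -1.8] op 0.0660
   shift cm [ 0.62 -0.02 -0.14]
{'flange': (1711, 0.4853, 0.3199, 26.7), 'boss': (1063, 0.4856, 0.3197, 16.2)}
```

Emit:
play_rows([
  [[0,0,-0.12],0,6.2],
  [[0.1,0,-0.12],0,6.2],
  [[0.2,0,-0.12],0,6.2],
  [[0.3,0,-0.12],0,6.2],
  [[0.4,0,-0.12],0,6.2],
  [[0.5,0,-0.12],0,6.2],
  [[0.55,0,-0.12],0,6.2],
  [[0.55,0,-0.12],0,6.2],
])

```text
time: 12.93
ee_pos: [0.5448, 0.1975, 0.0321]
tcp_rot: [-139.1, 90.0, -158.2]
wrist_force: [0.1, 0.7, -2.4]
opening: 0.0659
```

Emit:
play_rows([
  [[0.05,0,0],0,6.2],
  [[0.1,0,0],0,6.2],
  [[0.15,0,0],0,6.2],
  [[0.15,0,0],0,6.2],
])

```text
time: 13.27
ee_pos: [0.5449, 0.1976, 0.0317]
tcp_rot: [45.1, 90.0, 26.0]
wrist_force: [-2.8, -0.1, 6.1]
opening: 0.0659
```

Emit:
play_rows([
  [[0,0,0],0,6.8],
  [[0,0,0],0,7.2],
  [[0,0,0],0,7.8],
  [[0,0,0],0,8.5],
  [[0,0,0],0,8.5],
  [[-0.5,0,0],0,8.5],
  [[-2,0,0],0,8.5],
  [[-4,0,0],0,8.5],
  [[-6,0,0],0,8.5],
  [[-7.5,0,0],0,8.5],
  [[-8,0,0],0,8.5],
  [[-8,0,0],0,8.5],
])

```text
time: 14.27
ee_pos: [0.5456, 0.1979, 0.1124]
tcp_rot: [39.3, 89.8, 20.1]
wrist_force: [-0.7, -0.6, -1.0]
opening: 0.0851
```

Run:
```python
from h import *
to((.4964,.082,.11))
p,d,P,Pt=wcloud(); cv2.imwrite('pics/w10.png',p); np.save('w10.npy',P)
for k,c,top,r in (('L',(.5447,.1979),.0705,.033),('S',(.585,.265),.0515,.017),('M',(.4975,.0815),.0585,.025)):
    print(k,ringfit(P,c,top,r))
print(former(p,P,'b',.027,.014,(.4865,.3215)))
print(former(p,P,'g',.0355,.014,(.5447,.198)))
```

```text
t=14.27 tcp [0.5456 0.1979 0.1124] rot [39.26 89.85 20.14] F [-0.7 -0.6 -1. ] op 0.0851
   shift cm [  0.22 -12.56  -0.86]
L (1365, array([0.545 , 0.198 , 0.0315]), np.float64(0.0007), np.float64(0.0699))
S (484, array([0.5838, 0.2634, 0.0156]), np.float64(0.0007), np.float64(0.0514))
M (312, array([0.4962, 0.0816, 0.0241]), np.float64(0.0007), np.float64(0.0566))
{'flange': (1270, 0.4851, 0.3198, 26.6), 'boss': (787, 0.4851, 0.3197, 16.1)}
{'flange': (596, 0.5455, 0.2008, 34.3), 'boss': (1792, 0.5442, 0.1976, 23.6)}
```

View pics/w10.png

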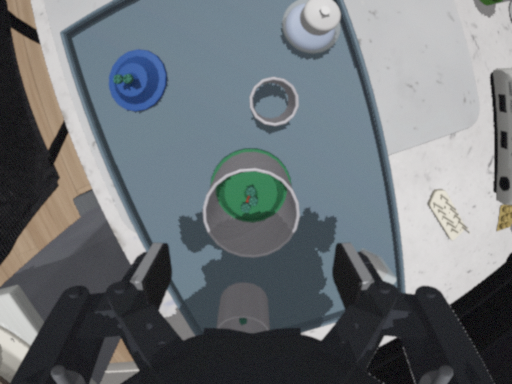

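Emit:
play_rows([
  [[0,-12.6,-0.9],0,7.5],
  [[0,-12.6,-0.9],0,7],
  [[0,-12.6,-0.9],0,7],
  [[0,-12.6,-0.9],0,7],
  [[0,-12.6,-0.9],0,7],
  [[1,-12.6,-0.9],0,7],
  [[1,-12.6,-0.9],0,7],
  [[1,-12.6,-0.9],0,7],
])

```text
time: 14.98
ee_pos: [0.4948, 0.0823, 0.0993]
tcp_rot: [-155.1, 89.9, -174.1]
wrist_force: [0.3, -0.7, -0.3]
opening: 0.0699
```

Run:
```python
from h import *
p,d,P,Pt=wcloud(); cv2.imwrite('pics/w11.png',p); np.save('w11.npy',P)
r=ringfit(P,(.4963,.0818),.0585,.025); print(r)
to((*r[1][:2],.022))
```

```text
(1027, array([0.4961, 0.0819, 0.0236]), np.float64(0.0006), np.float64(0.058))
 t=15.03 tcp [0.495  0.0824 0.0999] rot [-155.39   89.91 -174.42] F [ 0.4 -0.1  0.8] op 0.0701
   shift cm [ 7.79 -0.    0.13]
```

View pics/w11.png

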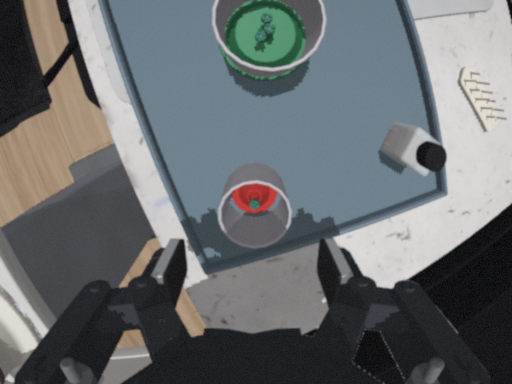

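Emit:
play_rows([
  [[0,0,0.1],0,7],
  [[1.5,0,0.1],0,7],
  [[3.5,0,0.1],0,7],
  [[5.5,0,0.1],0,7],
  [[7,0,0.1],0,7],
  [[7.7,0,0.1],0,7],
  [[7.7,0,0.1],0,7],
  [[7.7,0,0.1],0,7],
  [[7.7,0,0.1],0,7],
])

```text
time: 15.78
ee_pos: [0.4968, 0.0814, 0.025]
tcp_rot: [29.4, 89.9, 10.3]
wrist_force: [0.5, -0.1, 0.2]
opening: 0.0698
```

Run:
```python
from h import *
p,d,P,Pt=wcloud(); cv2.imwrite('pics/w12.png',p); np.save('w12.npy',P)
r=ringfit(P,(.4963,.0818),.0585,.025); print(r)
to((*r[1][:2],.022))
```

```text
(3219, array([0.4962, 0.0819, 0.024 ]), np.float64(0.0053), np.float64(0.0577))
 t=15.83 tcp [0.4968 0.0814 0.025 ] rot [28.81 89.9   9.71] F [-0.4  0.5  1.1] op 0.0700
   shift cm [ 0.3   0.03 -0.08]
```

View pics/w12.png

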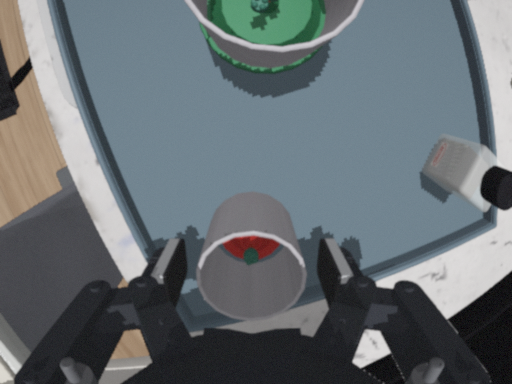

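Fingers clear the rim on both sides of the medium ring; close.

Emit:
play_rows([
  [[0.2,0,-0.05],0,6.4],
  [[0.2,0,-0.05],0,5.8],
  [[0.2,0,-0.05],0,5.3],
  [[0.2,0,-0.05],0,4.9],
  [[0.2,0,-0.05],0,4.6],
  [[0.2,0,-0.05],0,4.6],
  [[0.2,0,-0.05],0,4.6],
  [[0.2,0,-0.05],0,4.6],
], squeeze=35)

```text
time: 16.5
ee_pos: [0.4957, 0.0814, 0.0223]
tcp_rot: [35.6, 90.0, 16.5]
wrist_force: [-2.4, 0.0, 5.4]
opening: 0.0497
```

Emit:
play_rows([
  [[-0.3,0,0],0,4.6],
  [[-1,0,0],0,4.6],
  [[-2,0,0],0,4.6],
  [[-3.2,0,0],0,4.6],
  [[-4.6,0,0],0,4.6],
  [[-6,0,0],0,4.6],
  [[-7.4,0,0],0,4.6],
  [[-8.6,0,0],0,4.6],
  [[-9,0,0],0,4.6],
  [[-9,0,0],0,4.6],
  [[-9,0,0],0,4.6],
])

```text
time: 17.42
ee_pos: [0.4956, 0.0813, 0.1117]
tcp_rot: [40.9, 90.0, 21.8]
wrist_force: [-0.1, -0.1, -1.3]
opening: 0.0497
```

Run:
```python
from h import *
to((.4852,.3198,.112))
p,d,P,Pt=wcloud(); cv2.imwrite('pics/w13.png',p); np.save('w13.npy',P)
W=Pt.reshape(-1,3); W=W[~np.isnan(W[:,0])]; W=W[(abs(np.hypot(W[:,1],W[:,2])-.024)<.008)&(abs(W[:,0]+.035)<.005)]
print(len(W),circ(W[:,1:]) if len(W) else '')
```

```text
t=17.42 tcp [0.4956 0.0813 0.1117] rot [40.94 90.   21.83] F [-0.1 -0.1 -1.3] op 0.0497
   shift cm [-0.03 22.19 -8.79]
3318 (array([ 0.000803  , -0.00021051,  0.02394061]), np.float64(0.0019320527244509015))
```

View pics/w13.png

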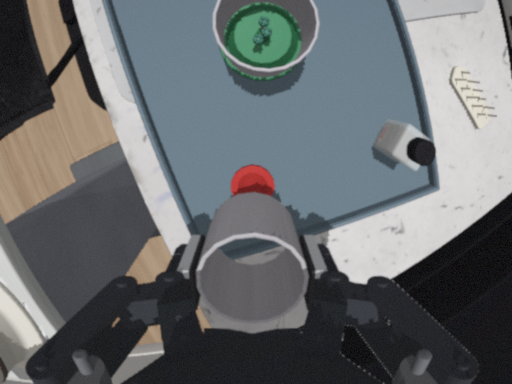

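Emit:
play_rows([
  [[0,0.8,-0.3],0,4.6],
  [[0,2.5,-1],0,4.6],
  [[0,4.8,-1.9],0,4.6],
  [[0,7.2,-2.9],0,4.6],
  [[0,9.7,-3.9],0,4.6],
  [[0,12.2,-4.9],0,4.6],
  [[0,14.7,-5.9],0,4.6],
  [[0,17.2,-6.8],0,4.6],
  [[0,19.5,-7.7],0,4.6],
  [[0,21.2,-8.4],0,4.6],
  [[0,22,-8.8],0,4.6],
  [[0,22.1,-8.8],0,4.6],
])

```text
time: 18.47
ee_pos: [0.4839, 0.3205, 0.1108]
tcp_rot: [-138.2, 89.9, -157.2]
wrist_force: [-0.9, -0.7, -1.4]
opening: 0.05
```

Emit:
play_rows([
  [[1,0,0],0,4.6],
  [[2,0,0],0,4.6],
  [[3,0,0],0,4.6],
  [[3.5,0,0],0,4.6],
  [[3.5,0,0],0,4.6],
  [[3.5,0,0],0,4.6],
])

```text
time: 18.97
ee_pos: [0.4846, 0.3183, 0.0763]
tcp_rot: [-127.1, 89.9, -146.3]
wrist_force: [-0.2, 0.9, -1.4]
opening: 0.0496
```

Run:
```python
from h import *
to((.4852,.3198,.0285))
p,d,P,Pt=wcloud(); cv2.imwrite('pics/w14.png',p); np.save('w14.npy',P)
print(ringfit(P,(.4852,.3198),state()[2][2]-.0158+.052,.024))
print('red',former(cv2.imread('pics/w13.png'),np.load('w13.npy'),'r',.019,.006))
print('blue',former(p,P,'b',.027,.014,(.4852,.32)))
```

```text
t=18.97 tcp [0.4846 0.3183 0.0763] rot [-127.11   89.95 -146.27] F [-0.2  0.9 -1.4] op 0.0496
   shift cm [4.78 0.17 0.01]
(3603, array([0.4847, 0.3191, 0.0242]), np.float64(0.0026), np.float64(0.1119))
red {'flange': (596, 0.4966, 0.0831, 18.2), 'boss': (106, 0.496, 0.0832, 7.7)}
blue {'flange': (1092, 0.485, 0.3213, 25.9), 'boss': (191, 0.4868, 0.329, 12.8)}
```

View pics/w14.png

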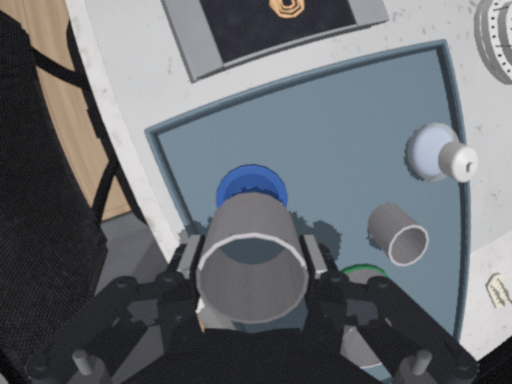

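Emit:
play_rows([
  [[0.3,0.1,0],0,4.6],
  [[1,0.1,0],0,4.6],
  [[1.8,0.1,0],0,4.6],
  [[2.6,0.1,0],0,4.6],
  [[3.3,0.1,0],0,4.6],
  [[3.8,0.1,0],0,4.6],
  [[4.1,0.1,0],0,4.6],
  [[4.2,0.1,0],0,4.6],
  [[4.2,0.1,0],0,4.6],
  [[4.2,0.1,0],0,4.6],
])

```text
time: 19.85
ee_pos: [0.4853, 0.32, 0.0351]
tcp_rot: [53.6, 90.0, 34.5]
wrist_force: [0.5, 0.4, -0.5]
opening: 0.0497
```

Run:
```python
from h import *
to((.4852,.3194,.0285))
```

```text
t=19.85 tcp [0.4853 0.32   0.0351] rot [53.6  89.97 34.48] F [ 0.5  0.4 -0.5] op 0.0497
   shift cm [ 0.66 -0.06  0.01]
```

Emit:
play_rows([
  [[0.1,-0.05,0],0,4.6],
  [[0.2,-0.05,0],0,4.6],
  [[0.3,-0.05,0],0,4.6],
  [[0.4,-0.05,0],0,4.6],
  [[0.5,-0.05,0],0,4.6],
  [[0.6,-0.05,0],0,4.6],
  [[0.65,-0.05,0],0,4.6],
  [[0.65,-0.05,0],0,4.6],
])

```text
time: 20.52
ee_pos: [0.4849, 0.3194, 0.0284]
tcp_rot: [95.5, 90.0, 76.4]
wrist_force: [-1.3, -1.1, -0.1]
opening: 0.0501
```

Emit:
play_rows([
  [[0.05,0,0],0,4.6],
  [[0.1,0,0],0,4.6],
  [[0.1,0,0],0,4.6],
  [[0.1,0,0],0,4.6],
])

```text
time: 20.85
ee_pos: [0.485, 0.3195, 0.0283]
tcp_rot: [59.7, 90.0, 40.6]
wrist_force: [-2.8, -2.4, 8.1]
opening: 0.0497
```

Emit:
play_rows([
  [[0,0,0],0,5.2],
  [[0,0,0],0,5.6],
  [[0,0,0],0,6.2],
  [[0,0,0],0,6.8],
  [[0,0,0],0,6.8],
  [[-0.5,0,0],0,6.8],
  [[-2,0,0],0,6.8],
  [[-4,0,0],0,6.8],
  [[-6,0,0],0,6.8],
  [[-7,0,0],0,6.8],
  [[-7.5,0,0],0,6.8],
  [[-7.5,0,0],0,6.8],
])

```text
time: 21.85
ee_pos: [0.4854, 0.3197, 0.1033]
tcp_rot: [53.9, 89.9, 34.8]
wrist_force: [0.2, -0.0, -0.7]
opening: 0.0682
```

Run:
```python
from h import *
p,d,P,Pt=wcloud(); cv2.imwrite('pics/w15.png',p); np.save('w15.npy',P)
for k,c,top,r in (('L',(.5447,.1979),.0705,.033),('S',(.585,.265),.0515,.017),('M',(.4852,.3198),.0645,.025)):
    print(k,ringfit(P,c,top,r))
print(former(p,P,'b',.027,.014,(.4852,.32)))
to((.5838,.2635,.105))
```

```text
L (144, array([0.5444, 0.2032, 0.0366]), np.float64(0.0008), np.float64(0.0683))
S (556, array([0.5835, 0.264 , 0.0157]), np.float64(0.0007), np.float64(0.0504))
M (1009, array([0.4849, 0.3203, 0.0236]), np.float64(0.0006), np.float64(0.0639))
{'flange': (388, 0.4855, 0.3227, 25.3), 'boss': (548, 0.4848, 0.3203, 15.4)}
 t=21.90 tcp [0.485  0.3195 0.1021] rot [50.42 89.99 31.31] F [-1.  -0.1 -0.5] op 0.0680
   shift cm [-0.29 -2.05 11.17]
```

View pics/w15.png

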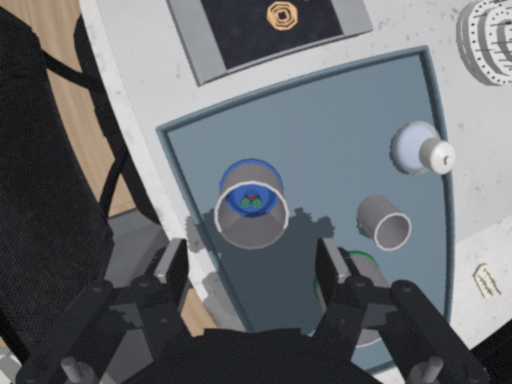

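Emit:
play_rows([
  [[-0.3,-2,11.2],0,5.5],
  [[-0.3,-2,11.2],0,5.2],
  [[-0.3,-2,11.2],0,5.2],
  [[-0.3,-2,11.2],0,5.2],
  [[1,-2,11.2],0,5.2],
  [[2,-2,11.2],0,5.2],
  [[3,-2,11.2],0,5.2],
  [[3,-2,11.2],0,5.2],
  [[3,-2,11.2],0,5.2],
])

```text
time: 22.65
ee_pos: [0.5828, 0.2642, 0.071]
tcp_rot: [-137.3, 89.9, -156.3]
wrist_force: [-0.8, -0.1, 0.4]
opening: 0.0518
```

Run:
```python
from h import *
p,d,P,Pt=wcloud(); cv2.imwrite('pics/w16.png',p); np.save('w16.npy',P)
r=ringfit(P,(.5838,.2637),.0515,.017); print(r)
print(ringfit(P,(.5447,.1979),.0705,.033))
to((*r[1][:2],.0195))
```

```text
(869, array([0.5841, 0.264 , 0.0156]), np.float64(0.0006), np.float64(0.0508))
(671, array([0.5447, 0.1978, 0.0323]), np.float64(0.0006), np.float64(0.0686))
 t=22.70 tcp [0.5834 0.2643 0.072 ] rot [-137.28   89.96 -156.33] F [-0.4  0.4  0.2] op 0.0517
   shift cm [ 5.25 -0.    0.08]
```

View pics/w16.png

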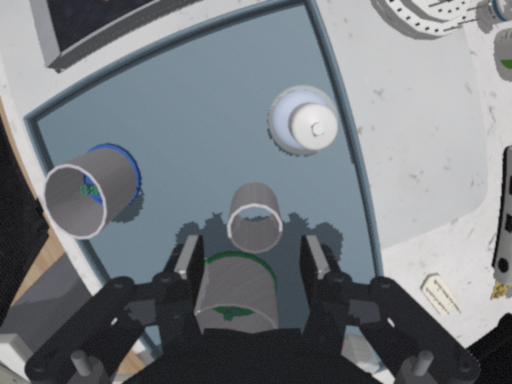

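Emit:
play_rows([
  [[0.5,0,0],0,5.2],
  [[1.8,0,0],0,5.2],
  [[3.2,0,0],0,5.2],
  [[4.5,0,0],0,5.2],
  [[5.2,0,0],0,5.2],
  [[5.2,0,0],0,5.2],
  [[5.2,0,0],0,5.2],
])

```text
time: 23.28
ee_pos: [0.5839, 0.2637, 0.0198]
tcp_rot: [-135.6, 90.0, -154.8]
wrist_force: [-0.0, 0.1, 0.3]
opening: 0.0519
```

Emit:
play_rows([
  [[0,0,0],0,4.5],
  [[0,0,0],0,4],
  [[0,0,0],0,3.5],
  [[0,0,0],0,3],
  [[0,0,0],0,3],
  [[0,0,0],0,3],
  [[0,0,0],0,3],
  [[0,0,0],0,3],
], squeeze=30)

```text
time: 23.95
ee_pos: [0.5847, 0.2641, 0.0212]
tcp_rot: [44.4, 89.9, 25.3]
wrist_force: [-0.9, 0.8, 6.3]
opening: 0.0332
```

Emit:
play_rows([
  [[-0.3,0,0],0,3],
  [[-1,0,0],0,3],
  [[-2,0,0],0,3],
  [[-3.2,0,0],0,3],
  [[-4.6,0,0],0,3],
  [[-6,0,0],0,3],
  [[-7.2,0,0],0,3],
  [[-8.2,0,0],0,3],
  [[-8.6,0,0],0,3],
  [[-8.6,0,0],0,3],
  [[-8.6,0,0],0,3],
])

```text
time: 24.87
ee_pos: [0.5842, 0.2638, 0.1061]
tcp_rot: [-138.4, 90.0, -157.5]
wrist_force: [0.5, 0.0, -1.4]
opening: 0.0335
```

Run:
```python
from h import *
to((.4964,.083,.105))
p,d,P,Pt=wcloud(); cv2.imwrite('pics/w17.png',p); np.save('w17.npy',P)
W=Pt.reshape(-1,3); W=W[~np.isnan(W[:,0])]; W=W[(abs(np.hypot(W[:,1],W[:,2])-.016)<.006)&(abs(W[:,0]+.0303)<.005)]
print(len(W),circ(W[:,1:]) if len(W) else '')
```

```text
t=24.87 tcp [0.5842 0.2638 0.1061] rot [-138.39   89.99 -157.51] F [ 0.5  0.  -1.4] op 0.0335
   shift cm [  0.11 -19.96  -2.37]
1847 (array([-2.71080081e-05, -2.28792889e-04,  1.60050063e-02]), np.float64(0.001713246766897375))
```

View pics/w17.png

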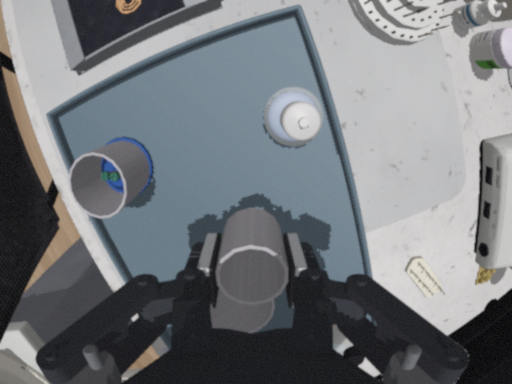

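Emit:
play_rows([
  [[0,-0.8,-0.1],0,3],
  [[0,-2.5,-0.3],0,3],
  [[0,-4.8,-0.6],0,3],
  [[0,-7.1,-0.8],0,3],
  [[0,-9.4,-1.1],0,3],
  [[0,-11.7,-1.4],0,3],
  [[0,-14,-1.7],0,3],
  [[0,-16.3,-1.9],0,3],
  [[0,-18.3,-2.2],0,3],
  [[0,-19.5,-2.3],0,3],
  [[0,-20,-2.4],0,3],
  [[0,-20,-2.4],0,3],
])

```text
time: 25.92
ee_pos: [0.4957, 0.082, 0.1062]
tcp_rot: [-172.5, 90.0, 168.4]
wrist_force: [0.5, -0.1, -0.8]
opening: 0.0334
```

Emit:
play_rows([
  [[1,0,0],0,3],
  [[2,0,0],0,3],
  [[2.5,0,0],0,3],
  [[2.5,0,0],0,3],
  [[2.5,0,0],0,3],
])

```text
time: 26.33
ee_pos: [0.4957, 0.0831, 0.0804]
tcp_rot: [-152.5, 89.9, -171.6]
wrist_force: [-0.8, 0.1, -0.5]
opening: 0.0335
```

Run:
```python
from h import *
to((.4965,.083,.0272))
p,d,P,Pt=wcloud(); cv2.imwrite('pics/w18.png',p); np.save('w18.npy',P)
print(ringfit(P,(.4965,.083),state()[2][2]-.0147+.045,.016))
print('red',former(p,P,'r',.019,.006))
print('red10',former(cv2.imread('pics/w13.png'),np.load('w13.npy'),'r',.019,.006))
```

```text
t=26.33 tcp [0.4957 0.0831 0.0804] rot [-152.5    89.91 -171.58] F [-0.8  0.1 -0.5] op 0.0335
   shift cm [5.32 0.02 0.09]
(2330, array([0.4956, 0.0833, 0.0164]), np.float64(0.0034), np.float64(0.1101))
red {'flange': (830, 0.4966, 0.0831, 18.4), 'boss': (131, 0.4962, 0.0834, 7.4)}
red10 {'flange': (596, 0.4966, 0.0831, 18.2), 'boss': (106, 0.496, 0.0832, 7.7)}
```

View pics/w18.png

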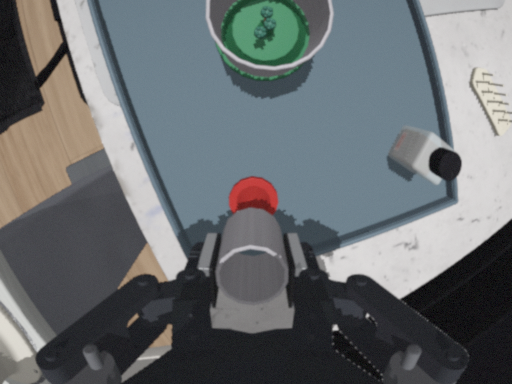

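Emit:
play_rows([
  [[0,0,0.05],0,3],
  [[0.6,0,0.05],0,3],
  [[1.4,0,0.05],0,3],
  [[2.2,0,0.05],0,3],
  [[3,0,0.05],0,3],
  [[3.7,0,0.05],0,3],
  [[4.2,0,0.05],0,3],
  [[4.6,0,0.05],0,3],
  [[4.7,0,0.05],0,3],
  [[4.7,0,0.05],0,3],
  [[4.7,0,0.05],0,3],
])

```text
time: 27.3
ee_pos: [0.4967, 0.0826, 0.0345]
tcp_rot: [30.7, 90.0, 11.5]
wrist_force: [0.1, 0.2, -0.2]
opening: 0.0331
```

Run:
```python
from h import *
to((.4964,.083,.0272))
```

```text
t=27.30 tcp [0.4967 0.0826 0.0345] rot [30.66 89.98 11.54] F [ 0.1  0.2 -0.2] op 0.0331
   shift cm [ 0.73  0.03 -0.04]
```

Emit:
play_rows([
  [[0.1,0,0],0,3],
  [[0.2,0,0],0,3],
  [[0.3,0,0],0,3],
  [[0.4,0,0],0,3],
  [[0.5,0,0],0,3],
  [[0.6,0,0],0,3],
  [[0.65,0,0],0,3],
  [[0.65,0,0],0,3],
])

```text
time: 27.97
ee_pos: [0.4964, 0.0825, 0.0276]
tcp_rot: [-150.3, 90.0, -169.4]
wrist_force: [0.5, 0.1, -1.7]
opening: 0.0332
```

Emit:
play_rows([
  [[0.05,0,0],0,3],
  [[0.1,0,0],0,3],
  [[0.1,0,0],0,3],
])

```text
time: 28.22
ee_pos: [0.4966, 0.0826, 0.0272]
tcp_rot: [27.8, 90.0, 8.6]
wrist_force: [-2.0, -0.2, 3.7]
opening: 0.0332
```

Contact at the expected height (27.2 mm). Release.

Emit:
play_rows([
  [[0,0,0],0,3.5],
  [[0,0,0],0,3.8],
  [[0,0,0],0,4.5],
  [[0,0,0],0,5.2],
  [[0,0,0],0,5.2],
  [[-0.5,0,0],0,5.2],
  [[-2,0,0],0,5.2],
  [[-4,0,0],0,5.2],
  [[-6,0,0],0,5.2],
  [[-8,0,0],0,5.2],
  [[-9,0,0],0,5.2],
  [[-9,0,0],0,5.2],
])

```text
time: 29.22
ee_pos: [0.4977, 0.0828, 0.1193]
tcp_rot: [28.9, 89.8, 9.8]
wrist_force: [0.1, -0.3, -0.5]
opening: 0.052
```

Run:
```python
from h import *
p,d,P,Pt=wcloud(); cv2.imwrite('pics/w19.png',p)
for k,c,top,r in (('L',(.5447,.1979),.0705,.033),('S',(.4965,.083),.0575,.017)):
    print(k,ringfit(P,c,top,r))
print(former(p,P,'r',.019,.006))
for n in('scene','side'):
    q,D=bot.camera(n); cv2.imwrite(f'pics/{n}19.png',cv2.resize(q[130:310,130:350],None,fx=3.6,fy=3.3)); C=cloud(n,D)
    for k,c,top,r in (('L',(.5447,.1979),.0705,.033),('M',(.4852,.32),.0645,.025),('S',(.4965,.083),.0575,.017)):
        print(n,k,ringfit(C,c,top,r))
to((.4,.05,.2))
```

```text
L (844, array([0.5444, 0.1969, 0.0314]), np.float64(0.0007), np.float64(0.0702))
S (551, array([0.4962, 0.0823, 0.0157]), np.float64(0.0007), np.float64(0.0569))
{'flange': (244, 0.4971, 0.084, 17.5), 'boss': (48, 0.4956, 0.0809, 7.2)}
scene L None
scene M (146, array([0.488 , 0.3196, 0.0237]), np.float64(0.001), np.float64(0.063))
scene S (121, array([0.4989, 0.0818, 0.0158]), np.float64(0.0007), np.float64(0.0563))
side L (176, array([0.545 , 0.1985, 0.0319]), np.float64(0.0012), np.float64(0.0673))
side M (137, array([0.4853, 0.3201, 0.0238]), np.float64(0.0012), np.float64(0.0613))
side S (139, array([0.4963, 0.0825, 0.0157]), np.float64(0.001), np.float64(0.0549))
 t=29.37 tcp [0.4961 0.0825 0.1157] rot [-150.66   89.93 -169.78] F [0.5 0.2 0.4] op 0.0517
   shift cm [-8.42 -6.22 -8.03]
```

View pics/w19.png

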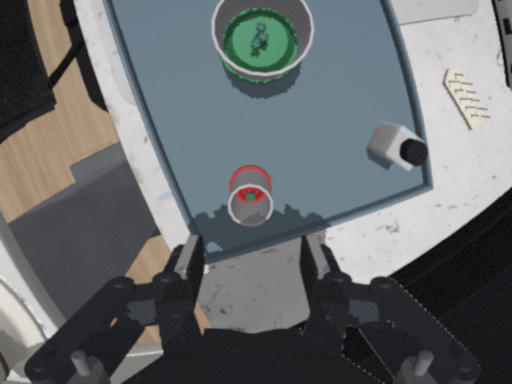

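View pics/side19.png

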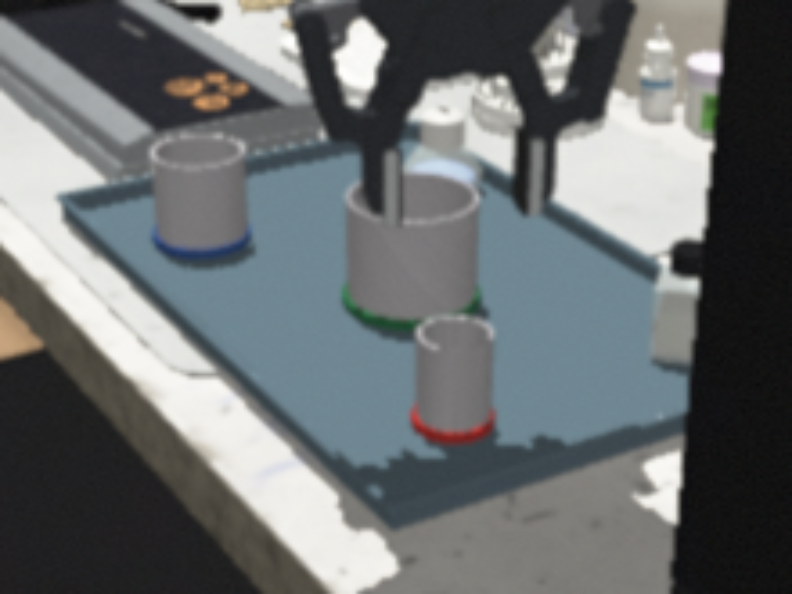

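Emit:
play_rows([
  [[-2,0,0],0,5.2],
  [[-5,0,0],0,5.2],
  [[-7,0,0],0,5.2],
  [[-8,0,0],0,5.2],
  [[-8,0,0],0,5.2],
  [[-8,0,0],0,5.2],
])

```text
time: 29.87
ee_pos: [0.4964, 0.0826, 0.1954]
tcp_rot: [-152.4, 89.9, -171.5]
wrist_force: [0.0, 0.2, -0.3]
opening: 0.0521
```

Run:
```python
from h import *
p,d,P,Pt=wcloud(); cv2.imwrite('pics/w20.png',p)
for k,c,top,r in (('L',(.5447,.1979),.0705,.033),('S',(.4965,.083),.0575,.017),('M',(.4852,.32),.0645,.025)):
    print(k,ringfit(P,c,top,r))
bot.job_done()
```

```text
L (626, array([0.5445, 0.1971, 0.0315]), np.float64(0.0007), np.float64(0.0702))
S (284, array([0.4961, 0.0825, 0.0157]), np.float64(0.0006), np.float64(0.057))
M None
the job is handed in; nothing more can be done
```

All three rings now stand on the formers of their own size, and I handed the job in at about 30 s of the 80 s. No verdict is reported on hand-in.

I stood the small ring on a free spot of the tray. Then I moved the large ring to the green former, the medium ring to the blue former and the small ring to the red former. Each ring was lowered slowly until it touched, then released.

Last checks:
- **Height:** ring tops measured 70.2 mm (large), 63.9 mm (medium) and 56.9 mm (small), against 70.5, 64.5 and 57.5 mm nominal. The wrist camera read the ring tops about as low at the start, and each touch-down height matched a ring fully down on its flange.
- **Centring:** each ring's axis was within about 1 mm of where I had measured its former.
- **Looks:** the last side view shows all three rings upright, each on its own coloured flange. The bottle was undisturbed. The burner was partly hidden behind the gripper in that view, but was in place when last seen clearly in the wrist view.

Some readings were incomplete or disagreed:
- The final wrist image did not cover the medium ring, so its last checks are the earlier wrist view and the scene and side cameras.
- The scene camera put rings up to 3 mm further out in x than the wrist camera, a bias it had from the start.
- The gripper blocked the scene camera's last view of the large ring.
- The side camera read the ring tops 2–3 mm low. It had read the tray floor about 1 mm low at the start.

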